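# Snap the glue brushes into the clip rack

### The job

Put the two glue brushes that lie on the wooden rest away in the sloping tool rack: snap the wide flat brush into the empty pair of clips on the left of the knife that already hangs there and the round brush into the empty pair on the right (left and right as seen from the robot). Each brush hangs bristles down the slope, the middle of its handle between the two rails, and is pressed fully home in both its clips. Leave the seam roller on the rest and everything else on the bench where it is.

Things in the scene. Friction and masses are not known exactly. Their poses are not given: they have to be found in the camera images.
- wide_brush: Wide flat glue brush, 192 mm, about 120 g. Handle: round wooden rod, 20 mm diameter, 140 mm long. Origin on its axis at the handle's middle; +x along the handle away from the bristles (handle x -70 to +70). Flat head, 60 mm wide (y), 20 thick, x -68 to -122. Starts level in a notch of the rest, axis 40 mm above the table, head towards the robot. Balance point some 20 mm from origin towards the head.
- round_brush: Round glue brush, 192 mm long, about 120 g: same handle, origin and axes as the wide brush, but a round head (27 mm steel ferrule, 28 mm dark bristles narrowing to a blunt tip) at x -66 to -122 mm. Starts like the wide brush, in another notch of the rest.
- wide_bristles (a point): Tip of the wide brush's bristles, on its axis (x = -122 mm of the brush).
- round_bristles (a point): Tip of the round brush's bristles, on its axis (x = -122 mm of the brush).
- rest: Fixed wooden rest, 110 (x) by 270 mm (y), origin at table height under its centre. Base plank 8 mm thick; two battens along y at x = -50 and +50, 12 mm wide, top 30 mm above the table: 88 mm of handle is free between them. Notches at y = -85, 0, +85 between stops 5 mm high; the brushes and the roller lie along x in them, in any order, origins within 12 mm of x = 0.
- rack: Fixed plywood tool rack, 310 mm wide, 220 mm high. Origin at table height, 130 mm below the middle of the knife's handle axis. x points level from its low side (robot) to its high side, y to its left. It carries the sloping panel; three pairs of spring clips stand at y = +90, 0, -90 mm; the middle pair holds a fixed filling knife of the brushes' size.
- panel: Sloping frame of the rack, rising away from the robot at 35 degrees from level; origin at the middle of the knife's handle axis; x up the slope, y left, z square out of it. Two aluminium rails along y at x = -40 and +40 mm, 16 mm wide, face at z = -10, underside at z = -22 mm; open between them (64 mm clear, free for 40 mm below the rails). Each rail carries one clip of each pair.
- slot_left (a point): Left empty clip pair: where the handle's middle lies when home, panel point (0, +90, 0) mm, panel's axes. A handle along x (bristles to -x) goes in along -z. Clips at x = -40 and +40, 14 mm long: sprung lips 14 mm apart at z = +8, mouth flaring to about 36 mm at z = +19. The handle meets the lips at z = +16; 6 to 12 N at its middle snaps it past them, from z = +6 they draw it in; at z = 0 it rests on the rails, held.
- slot_right (a point): The same for the empty right clip pair: panel point (0, -90, 0) mm, same axes and clips.
- seam_roller: Bystander, left alone: seam roller with the same wooden handle (20 mm by 140 mm, origin at its middle) but a black roller 44 mm wide and 30 mm in diameter as head, lying in the third notch of the rest.
- glue_jar: Bystander: white plastic jar, 72 mm in diameter, 100 mm high; origin under its centre.
- spray_can: Bystander: spray can, 60 mm in diameter, 170 mm high; origin under its centre.
- sanding_block: Bystander: cork sanding block 100 x 65 x 30 mm; origin under its centre.
- mug: Bystander: white mug, 80 mm in diameter, 90 mm high, handle at +y; origin under its centre.
- foam_bark: Bystander: dark brown piece of foam bark 100 x 150 x 30 mm; origin under its centre.
Not all that is in view belongs to the job. Leave any green look-alike of the round_brush alone. Leave any orange look-alike of the wide_brush alone.

How it is judged:
By the outcome, as a careful person would: the job done as asked, in the order asked, and still so for the second after the job is handed in, with the robot touching nothing.
It also fails if it takes over 53 s, if anything falls off the work surface, if the arm or the gripper's body presses on something with over 40 N, if the wrist force passes 120 N, or if a joint passes its speed limit or range.

### The arm

A 6-joint arm with a two-finger parallel gripper is mounted at the origin on the work surface. World frame = base frame: x ahead of the robot, y to its left, z up, the work surface at z = 0. Lengths are in mm, angles in degrees, forces in N, time in s.
With the tool pointing down it reaches from about 325 to 775 mm from the base axis. Payload 5.5 kg.
Tool frame: the origin (TCP) lies midway between the tips of the shut fingers; the grasp point (between the pads) lies 19 mm behind it; z points along the fingers, x is the direction in which the jaws open and shut, and the axes are right-handed (so a half turn about z gives the same grasp; the last joint's range is limited). The gripper opens to 88 mm and grips with 3 to 60 N. Pads are 20 mm wide; open, the fingers measure 115 mm over their backs; the gripper's body (75 mm by 178 mm) begins 61 mm behind the grasp point.
Start: joints at [68.371, 5.22, 70.514, -0, 104.267, -3.249], TCP at [189.2, 569.403, 200.331] pointing down, gripper open.
Joint ranges: [-164.24, 164.24], [-49.07, 125.15], [9.68, 141.18], [-86.29, 266.29], [3.28, 154.24], [-151.56, 151.56]. Speed limits (degrees/s): [147.25, 147.25, 172.46, 180, 180, 180].

### API

Orientations are given as [roll, pitch, yaw] about the fixed x, y, z axes, in that order (R = Rz(yaw) Ry(pitch) Rx(roll)).
In Python, from plant import monitor, capture, camera_model, finish_job, spotter gives the robot as it stands.
- The arm moves only by the shell command python3 -m pendant 'ROWS' [OPENING]. ROWS is JSON, a list of rows, each a list of 6 numbers: the shift along the tool's x, y, z in cm, then the turn, a rotation vector about the tool's x, y, z in rad. In form: [[dx, dy, dz, wx, wy, wz], ...]. A call has 1 to 10 rows; each row is the pose to reach, as a shift and turn from the pose measured when the call began, along the tool's axes at that moment; what a row does not reach only later rows make up. A row lasts 1/12 s, in which the tool goes at most 41.7 mm and 7.16 degrees, less where a joint would pass 70% of its speed; a pose out of reach is approached as far as the arm can. A call with a gripper value outside its range is refused whole. OPENING is the gripper's target within -1 to 1 (shut at 1, half-way at 0, fully open at -1), set as the call begins (- or left out, the last holds). The fingers move at their own pace and stop on an object; the grip force is fixed at half the most. Time passes only in rows, so rows that repeat a pose let the fingers close. It gives the time, the measured TCP pose, the force and the opening at its end, in the units of the state.
- monitor.get_state(): the state, without advancing time (a new reading comes with each control period).
- capture(name): name is "scene" or "top"; returns (picture, depth): 400x640x3 uint8, blue, green, red; 400x640 float32, mm along the optical axis (not along the pixel's ray), 0 where there is no reading.
- camera_model(name): a dict with "fovy" (degrees; the focal length in pixels is half the picture's height over the tangent of half this angle, whatever the lens; pixels are square), "cx", "cy" (the principal point, pixels), "xyz" and "rotation" of the camera in the world. Camera axes: x right, y down, z forward; pixel columns grow to the right and rows downward; lengths in mm; the calibration is good to about 2 mm. A picture is of the moment at which its call begins. camera_model takes no time and is no camera call.
- finish_job(): hands the job in, once; it reports no verdict.
Trained networks look in the newest picture that a camera, given by its name, has taken for a name from the list of things; names that differ only in an ending like _2 or _b are one class to them, and where a whole thing is asked for, a point or a joint stands for the part that bears it (a point fixed in the world has none). Each returns a list of dicts, best first, with "conf" (0 to 1); they miss things now and then, are a little off and sometimes report something else, mostly with a low value. They report only what shows in the picture. A call takes as long as a camera call. They do not tell look-alikes from the thing itself.
- spotter.recognise(camera, name): "location" ([x, y, z] in mm, in the coordinates of the camera as it stood for that picture, good to about 4 mm: the middle of the surface that is visible of it).
The state is a dict: "t": time; "qpos": joint angles; "joint_vel": joint speeds; "joint_efforts": joint torques, N m; "ee_pos": TCP position; "tcp_rot": TCP orientation; "ft_force": force on the tool from outside, world axes, zero at the start; "wrist_torque": the same for the moment, N m; "width": finger opening in mm.
Only numpy, scipy, OpenCV 4.12 (cv2) and the standard library are available. Lean on these libraries where they do the work, as an engineer would, in place of code of your own. Each camera call takes 0.05 s, during which the arm holds its last target. There are 200 camera calls.

## Working session

There is one attempt and no reset: what is moved stays moved. The work goes in short steps, Python scripts to look and compute and a shell command to move; the robot and the scene stay as the last step left them, time stands still between calls to the robot, and variables do not carry over. Pictures are saved under pics/ and viewed, about 8 in all and at most 12, crops included, and the job is handed in when it is done.

```bash
mkdir -p pics; ls
python3 - <<'E'
from plant import monitor, capture, camera_model, spotter
import cv2,numpy as np
for c in("scene","top"):
    p,d=capture(c); cv2.imwrite(f"pics/{c}0.png",p); np.save(f"pics/{c}0_d.npy",d)
    m=camera_model(c); print(c,m)
    R=np.array(m["rotation"]);t=np.array(m["xyz"])
    for n in("wide_brush","round_brush","seam_roller","rest","rack","panel"):
        for r in spotter.recognise(c,n)[:3]:
            L=np.array(r["location"]); f=200/np.tan(np.radians(m["fovy"]/2))
            print(n,round(r["conf"],2),(R@L+t).round(0),"px",(f*L[:2]/L[2]+[m["cx"],m["cy"]]).round(0))
print(monitor.get_state())
E
```

```text
pics
scene {'fovy': 55.04531503545391, 'cx': 313.6402903643178, 'cy': 193.46684661956806, 'xyz': array([1344.22449901,  124.22360602,  747.39599432]), 'rotation': array([-127.13907172,    0.77149316,   97.26855877])}
wide_brush 0.94 [74134. 72914. 73537.] px [405. 211.]
wide_brush 0.79 [95700. 94480. 95103.] px [380. 183.]
round_brush 0.96 [70171. 68951. 69574.] px [368. 306.]
round_brush 0.66 [89475. 88255. 88878.] px [348. 229.]
seam_roller 0.76 [81236. 80016. 80639.] px [378. 225.]
seam_roller 0.75 [127923. 126703. 127326.] px [209. 209.]
seam_roller 0.22 [83065. 81845. 82468.] px [374. 239.]
rest 0.8 [83003. 81783. 82406.] px [375. 239.]
rack 0.83 [136989. 135769. 136392.] px [211. 251.]
rack 0.19 [74586. 73366. 73989.] px [404. 211.]
panel 0.71 [128097. 126877. 127500.] px [209. 210.]
top {'fovy': 50.64807408304153, 'cx': 314.3894316256056, 'cy': 203.04664599229963, 'xyz': array([ 422.1058069 ,    4.97407889, 1421.6993365 ]), 'rotation': array([-1.75306053e+02, -4.18196826e-02, -9.14177775e+01])}
wide_brush 0.94 [-79375. -79792. -78375.] px [234. 226.]
wide_brush 0.74 [-93149. -
[... 324 characters left out ...]
62035. -162452. -161035.] px [393. 175.]
{'t': 0.7, 'qpos': array([ 6.83706090e+01,  5.21877738e+00,  7.05128717e+01, -2.89017228e-04,
        1.04268621e+02, -3.24746380e+00]), 'joint_vel': array([ 0.00177148,  0.0150211 ,  0.03675045,  0.00237056, -0.05896398,
       -0.02025057]), 'joint_efforts': array([ 1.04690233e-03, -4.46026325e+01, -4.06418359e+01,  6.98716496e-02,
        1.90226611e-02, -2.22818180e-06]), 'ee_pos': array([189.20393844, 569.39494942, 200.35059041]), 'tcp_rot': array([1.79999736e+02, 2.85870979e-04, 7.16180016e+01]), 'ft_force': array([-0.12857248, -0.75043849,  0.05619716]), 'wrist_torque': array([-0.02950789,  0.02536004, -0.01936538]), 'width': 88.04555403332012}
```

View pictures.

```bash
cat > h.py <<'E'
import numpy as np, cv2
from scipy.spatial.transform import Rotation as Ro
from plant import camera_model
def cam(c):
    m=camera_model(c); return m, Ro.from_euler('xyz',m["rotation"],degrees=True).as_matrix(), np.array(m["xyz"]), 200/np.tan(np.radians(m["fovy"]/2))
def proj(c,P):
    m,R,t,f=cam(c); L=(np.atleast_2d(P)-t)@R; return f*L[:,:2]/L[:,2:]+[m["cx"],m["cy"]]
def cloud(c,d):
    m,R,t,f=cam(c); v,u=np.mgrid[:400,:640]
    L=np.dstack([(u-m["cx"])/f*d,(v-m["cy"])/f*d,d]); W=L@R.T+t; W[d<=0]=np.nan; return W
def atz(c,px,z):
    m,R,t,f=cam(c); r=R@np.array([(px[0]-m["cx"])/f,(px[1]-m["cy"])/f,1]); return t+r*(z-t[2])/r[2]
E
python3 - <<'E'
import cv2
a=cv2.imread("pics/top0.png")[90:330,180:500]
cv2.imwrite("pics/top0c.png",cv2.resize(a,(800,600),interpolation=cv2.INTER_CUBIC))
a=cv2.imread("pics/scene0.png")
cv2.imwrite("pics/scene0b.png",cv2.resize(a,(800,500),interpolation=cv2.INTER_CUBIC))
E
```

```text
(no output)
```

View pics/top0c.png

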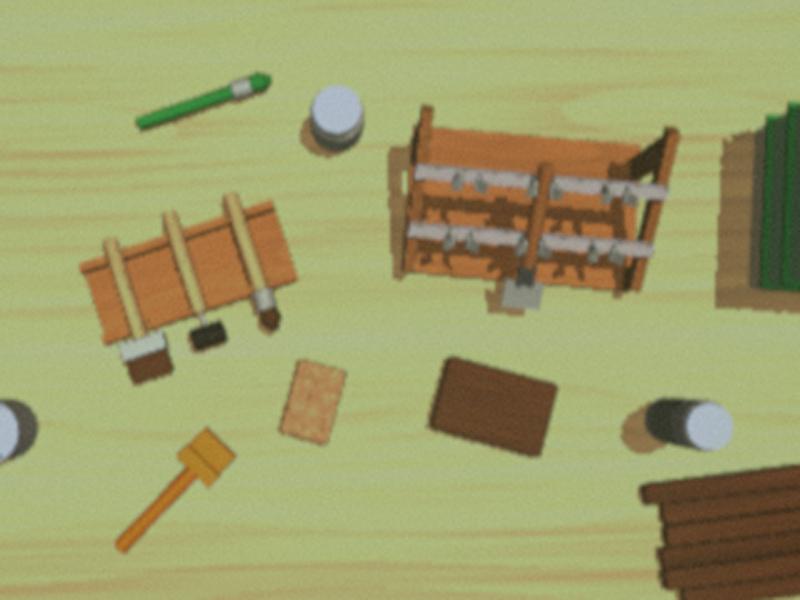

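View pics/scene0b.png

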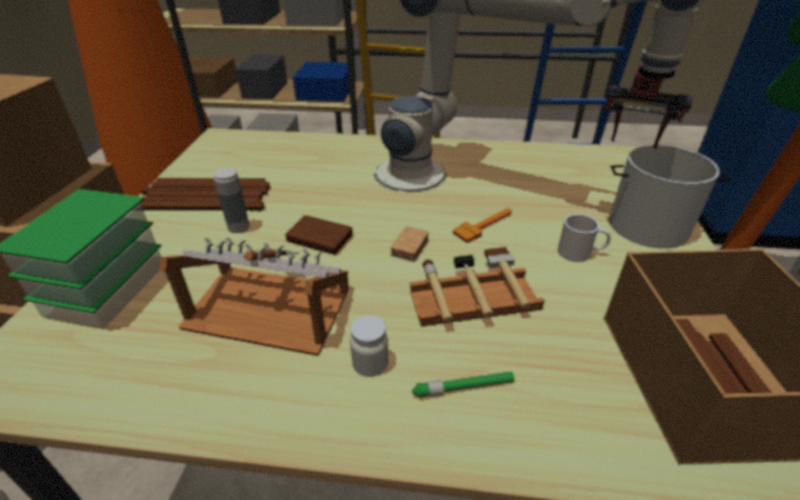

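Run:
```python
import numpy as np
from h import *
def line(P):
    c=P.mean(0); u,s,v=np.linalg.svd(P-c); return c,v[0]*(-1 if v[0][0]<0 else 1),s/np.sqrt(len(P))
for c in("top","scene"):
    d=np.load(f"pics/{c}0_d.npy"); W=cloud(c,d)
    print(c,"table z",np.nanmedian(W[...,2][(abs(W[...,0]-450)<150)&(abs(W[...,1])<300)]))
    # handles predicted ends in top view at z=45
    for n,a,b in(("wide",(110,240),(136,330)),("roller",(172,213),(198,310)),("round",(232,197),(258,285))):
        A,B=[atz("top",(180+p[0]/2.5,90+p[1]/2.5),45)[:2] for p in(a,b)]
        u=(A-B)/np.linalg.norm(A-B); n2=np.array([-u[1],u[0]])
        q=W[...,:2]-B; s=q@u; w=q@n2
        m=(s>-10)&(s<150)&(abs(w)<22)&(W[...,2]>39)&(W[...,2]<62)
        P=W[m]; cc,v,sd=line(P)
        t=(P-cc)@v
        print(n,len(P),"A,B",A.round(),B.round(),"c",cc.round(1),"dir",v.round(3),"yaw",np.degrees(np.arctan2(v[1],v[0])).round(2),"sd",sd.round(1),"ztop",np.percentile(P[:,2],[10,50,90]).round(1),"ext",t.min().round(),t.max().round())
    # rack region height points
    m=(W[...,2]>60)&(W[...,0]>380)&(W[...,0]<700)&(W[...,1]<0)&(W[...,1]>-420)
    P=W[m]; print("rack pts",len(P),P.min(0).round(),P.max(0).round())
    # plane fit by ransac
    rng=np.random.default_rng(0);best=0
    for i in range(800):
        p=P[rng.choice(len(P),3,False)]; n=np.cross(p[1]-p[0],p[2]-p[0]); l=np.linalg.norm(n)
        if l<2000: continue
        n/=l; n*=np.sign(n[2])
        if not .75<n[2]<.88: continue
        k=abs((P-p[0])@n)<3
        if k.sum()>best: best=k.sum();K=k
    Q=P[K]; cc=Q.mean(0); n=np.linalg.svd(Q-cc)[2][2]; n*=np.sign(n[2])
    print("plane",best,cc.round(1),n.round(3),"slope",np.degrees(np.arccos(n[2])).round(1),"yaw",np.degrees(np.arctan2(-n[1],-n[0])).round(1))
```

```text
top table z 3.5065466809151076
wide 250 A,B [598. 296.] [480. 263.] c [535.3 277.9  48. ] dir [ 0.954  0.299 -0.001] yaw 17.38 sd [39.2  5.7  3.5] ztop [42.5 48.5 52.5] ext -67.0 68.0
roller 262 A,B [632. 214.] [504. 182.] c [565.  199.3  47.8] dir [0.955 0.295 0.006] yaw 17.17 sd [40.9  5.8  3.5] ztop [43.1 47.9 52.3] ext -74.0 71.0
round 257 A,B [651. 135.] [534. 103.] c [590.8 119.3  48.2] dir [0.956 0.293 0.001] yaw 17.02 sd [39.9  5.9  3.7] ztop [43.4 48.4 53.2] ext -69.0 70.0
rack pts 2392 [ 495. -413.   60.] [699. -85. 182.]
plane 630 [ 610.7 -250.1  123.6] [-0.574  0.059  0.817] slope 35.2 yaw -5.8
scene table z 6.012778848633957
wide 286 A,B [598. 296.] [480. 263.] c [541.5 276.8  46. ] dir [ 0.955  0.296 -0.003] yaw 17.19 sd [43.8  6.1  2.7] ztop [41.6 46.6 49.4] ext -74.0 68.0
roller 289 A,B [632. 214.] [504. 182.] c [577.9 199.7  46.1] dir [ 0.953  0.302 -0.005] yaw 17.56 sd [42.   5.4  2.6] ztop [41.2 46.8 49.3] ext -85.0 65.0
round 302 A,B [651. 135.] [534. 103.] c [597.2 118.2  46.6] dir [ 0.954  0.3   -0.008] yaw 17.43 sd [44.4  5.6  2.6] ztop [42.3 47.2 49.5] ext -74.0 70.0
rack pts 2491 [ 509. -416.   60.] [700. -87. 179.]
plane 629 [ 653.6 -253.5  144.6] [ 0.604 -0.064  0.794] slope 37.4 yaw 173.9
```

Run:
```python
import cv2
a=cv2.imread("pics/top0.png")[125:220,330:460]
a=cv2.resize(a,None,fx=6,fy=6,interpolation=cv2.INTER_CUBIC)
b=cv2.imread("pics/scene0.png")[170:290,120:290]
cv2.imwrite("pics/rack_t.png",a)
cv2.imwrite("pics/rack_s.png",cv2.resize(b,None,fx=4.7,fy=4.7,interpolation=cv2.INTER_CUBIC))
a=cv2.imread("pics/top0.png")[160:250,205:305]
cv2.imwrite("pics/rest_t.png",cv2.resize(a,None,fx=6,fy=6,interpolation=cv2.INTER_CUBIC))
```

```text
(no output)
```

View pics/rack_t.png

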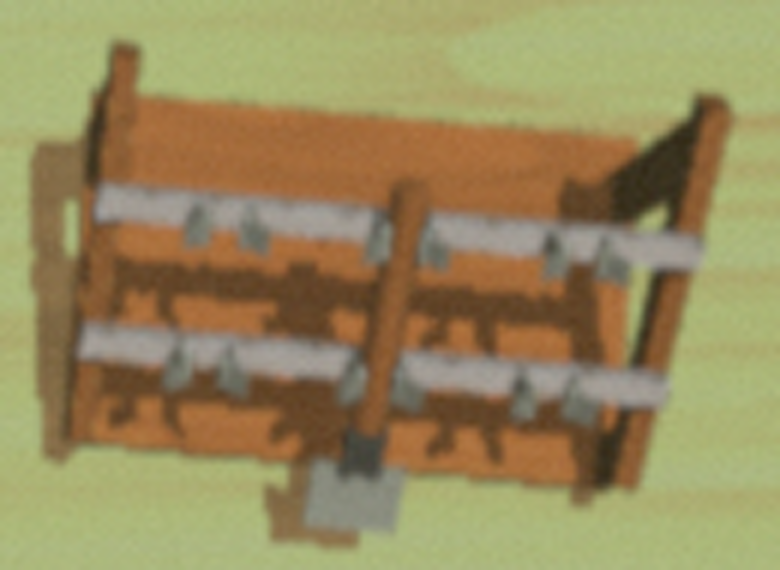

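View pics/rest_t.png

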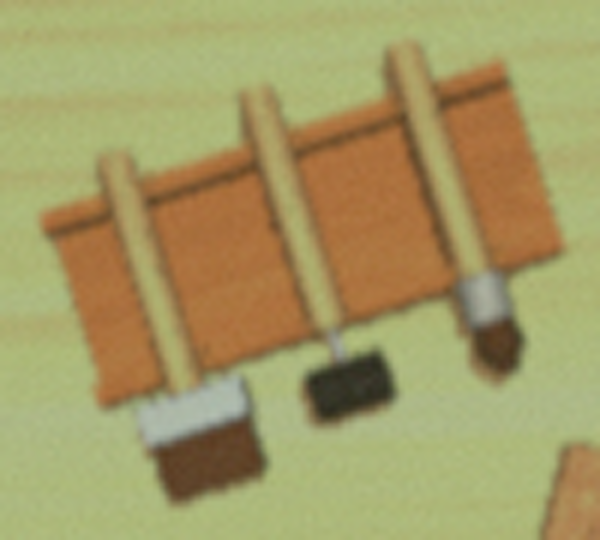

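```bash
cat > fit.py <<'E'
import numpy as np
from h import *
from scipy.optimize import least_squares
# panel points -> top px
T=[((40,90,14),(227,228)),((-40,90,14),(206,369)),((40,-90,14),(583,260)),((-40,-90,14),(551,398)),((70,0,3),(409,188)),((-70,0,3),(366,428)),
   ((40,45,-10),(310,217)),((-40,45,-10),(300,354)),((40,-45,-10),(490,233)),((-40,-45,-10),(470,372))]
P=np.array([a for a,b in T],float); px=np.array([b for a,b in T])/6.+[330,125]
def world(q,P):
    R=Ro.from_euler('z',q[3],degrees=True).as_matrix()@Ro.from_euler('y',-35,degrees=True).as_matrix(); return np.atleast_2d(P)@R.T+q[:3]
if __name__=="__main__":
    f=lambda p:(proj("top",world([p[0],p[1],130,p[2]],P))-px).ravel()
    r=least_squares(f,[610,-250,-6]); q=[r.x[0],r.x[1],130,r.x[2]]
    print("rack",np.round(q,2),"res px",(r.fun.reshape(-1,2)).round(1).tolist())
    np.save("rack.npy",q)
    print("slots",world(q,[[0,90,0],[0,-90,0]]).round(1))
    for n,a,b in(("wide",(117,158),(183,388)),("round",(405,48),(482,275))):
        A,B=[atz("top",(205+p[0]/6,160+p[1]/6),43) for p in(a,b)]
        print(n,A.round(1),B.round(1),((A+B)/2).round(1),"len",np.linalg.norm(A-B).round(1),"yaw",np.degrees(np.arctan2(*(A-B)[1::-1])).round(2))
    # overlay onto scene
    def draw(img,c,segs,off,s,col):
        for a,b in segs:
            p=(proj(c,np.array([a,b]))-off)*s; cv2.line(img,*[tuple(int(v) for v in x) for x in p],col,1)
    segs=[]
    for x in(-48,-32,32,48): segs.append(world(q,[[x,-155,-10],[x,155,-10]]))
    for y in(-10,10): segs.append(world(q,[[-70,y,0],[70,y,0]]))
    for y in(-90,90):
        for x in(-40,40):
            segs.append(world(q,[[x,y-18,19],[x,y-7,8]])); segs.append(world(q,[[x,y+18,19],[x,y+7,8]]))
    b=cv2.resize(cv2.imread("pics/scene0.png")[180:270,120:290],None,fx=4.6,fy=4.6,interpolation=cv2.INTER_CUBIC)
    draw(b,"scene",segs,np.array([120,180]),4.6,(0,255,0)); cv2.imwrite("pics/ov_s.png",b)
E
python3 fit.py
```

```text
rack [ 606.52 -249.31  130.     -6.14] res px [[0.1, 0.5], [0.2, 0.4], [0.5, 0.0], [0.6, 0.3], [0.8, -1.1], [0.5, -0.4], [0.5, 0.2], [-1.7, 0.5], [-0.2, -0.1], [-1.5, -0.2]]
slots [[ 616.2 -159.8  130. ]
 [ 596.9 -338.8  130. ]]
wide [597.6 294.8  43. ] [470.9 259.9  43. ] [534.2 277.4  43. ] len 131.4 yaw 15.41
round [654.5 136.3  43. ] [528.5  96.4  43. ] [591.5 116.4  43. ] len 132.2 yaw 17.56
```

View pics/ov_s.png

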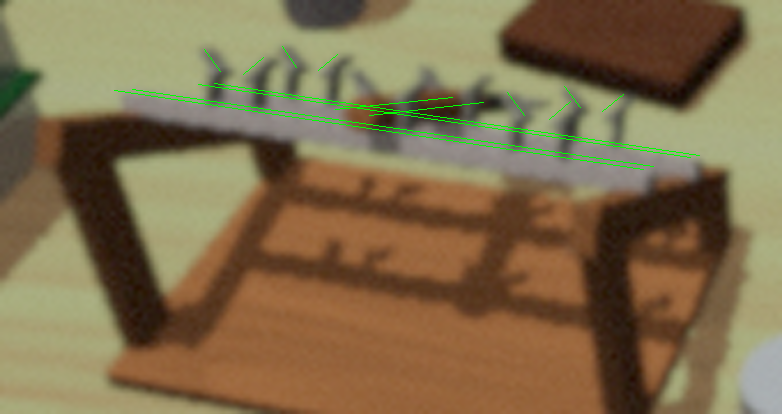

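```bash
cat > go.py <<'E'
import sys,numpy as np
from h import *
from fit import world
from plant import monitor
# usage: go.py down x y z yaw  (grasp point) | go.py slot x y z  (panel coords of grasp point)
RACK=[607,-249.3,129,-6.1]
def pose():
    s=monitor.get_state(); return np.array(s["ee_pos"]),Ro.from_euler('xyz',s["tcp_rot"],degrees=True),s
def rel(G,R):
    p,R0,s=pose(); T=np.array(G)+R.apply([0,0,19])
    d=R0.inv().apply(T-p)/10; w=(R0.inv()*R).as_rotvec()
    print("t",round(s["t"],2),"F",np.round(s["ft_force"],1),"w",round(s["width"],1),"grasp now",(p-R0.apply([0,0,19])).round(1))
    print("rel",np.r_[d.round(2),w.round(3)].tolist(),"rows>=",max(np.linalg.norm(d)/4.17,np.degrees(np.linalg.norm(w))/7.16).round(1))
def Rdown(yaw): return Ro.from_euler('xyz',[180,0,yaw],degrees=True)
def Rslot(rack=RACK):
    return Ro.from_euler('z',rack[3],degrees=True)*Ro.from_euler('y',-35,degrees=True)*Ro.from_matrix(np.array([[0,1,0],[1,0,0],[0,0,-1]]).T)
if __name__=="__main__":
    a=list(map(float,sys.argv[2:]))
    if sys.argv[1]=="down": rel(a[:3],Rdown(a[3]))
    else: rel(world(RACK,a[:3])[0],Rslot())
E
python3 - <<'E'
from go import *
R=Rslot(); print(R.as_matrix().round(2))
E
python3 go.py down 535 277 140 107.2
```

```text
[[ 0.11  0.81  0.57]
 [ 0.99 -0.09 -0.06]
 [-0.    0.57 -0.82]]
t 0.7 F [-0.1 -0.8  0.1] w 88.0 grasp now [189.2 569.4 219.4]
rel [-16.84, 42.04, 7.94, 0.0, 0.0, -0.621] rows>= 11.0
```

```bash
python3 -m pendant '[[-1.1,2.8,0,0,0,-0.05],[-2.5,6.3,0.4,0,0,-0.1],[-4,10,1,0,0,-0.17],[-5.5,13.7,1.6,0,0,-0.24],[-7,17.4,2.2,0,0,-0.31],[-8.5,21.1,2.8,0,0,-0.38],[-10,24.8,3.4,0,0,-0.45],[-11.4,28.5,4.0,0,0,-0.51],[-12.9,32.2,4.6,0,0,-0.57],[-14.4,35.9,5.2,0,0,-0.621]]' -1; python3 go.py down 535 277 90 107.2
```

```text
t: 1.53
ee_pos: [485.8, 318.1, 148.3]
tcp_rot: [180.0, -0.0, 107.4]
ft_force: [0.1, 0.3, 0.5]
width: 87.6
t 1.53 F [0.1 0.3 0.5] w 87.6 grasp now [485.7 318.  167.3]
rel [-5.39, 3.47, 7.74, 0.001, -0.0, 0.003] rows>= 2.4
```

```bash
python3 -m pendant '[[-1.8,1.2,2.5,0,0,0],[-3.6,2.4,5,0,0,0],[-5,3.2,7,0,0,0],[-5.39,3.47,7.7,0,0,0.003],[-5.39,3.47,7.7,0,0,0.003],[-5.39,3.47,7.7,0,0,0.003]]'
python3 - <<'E'
from h import *
from go import pose
from plant import capture
p,R,s=pose(); out=[]
for c in("top","scene"):
    im,d=capture(c); cv2.imwrite(f"pics/{c}1.png",im); np.save(f"pics/{c}1_d.npy",d)
    q=proj(c,p)[0]; print(c,"tcp px",q.round(1), "tips", proj(c,p+R.apply([[44,0,0],[-44,0,0]])).round(1).tolist())
    o=np.clip((q-[33,30]).astype(int),0,None); a=im[o[1]:o[1]+66,o[0]:o[0]+66]; a=cv2.resize(a,(396,396),interpolation=cv2.INTER_CUBIC)
    for x in np.r_[[p],p+R.apply([[44,0,0],[-44,0,0]])]: cv2.circle(a,tuple(int(v) for v in (proj(c,x)[0]-o+.5)*6),3,(0,255,0),-1)
    out.append(a)
cv2.imwrite("pics/g1.png",np.hstack(out))
E
```

```text
t: 2.03
ee_pos: [534.7, 277.5, 71.9]
tcp_rot: [180.0, -0.0, 107.2]
ft_force: [0.4, 0.6, 1.0]
width: 87.9
top tcp px [228.1 204.6] tips [[215.0, 209.0], [241.2, 200.2]]
scene tcp px [411.8 216.8] tips [[427.3, 214.8], [396.1, 218.8]]
```

View pics/g1.png

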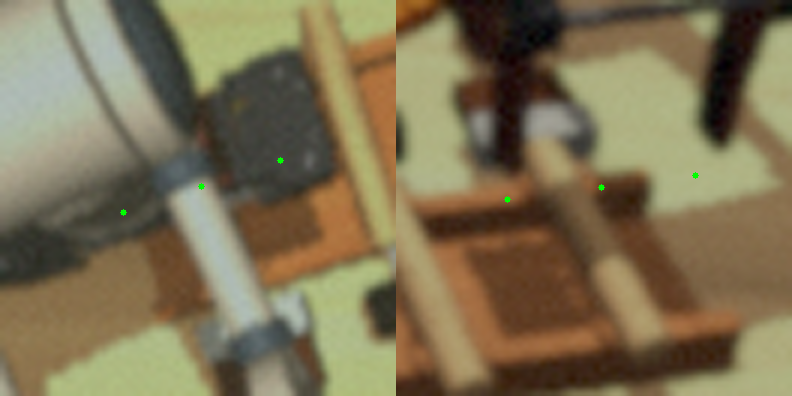

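Run:
```python
from h import *
from go import pose
p,R,s=pose()
W=cloud("scene",np.load("pics/scene1_d.npy")); q=(W-p)
u=np.array([.955,.296,0]); n=np.array([-.296,.955,0]); a=q@u; l=q@n; z=W[...,2]
for lo,hi in((86,100),(100,115),(115,130)):
    m=(abs(a)<40)&(abs(l)<75)&(z>lo)&(z<hi)
    h=np.histogram(l[m],bins=np.arange(-76,77,4))[0]; print(lo,h.tolist(),"along",np.median(a[m]).round(1))
for s0 in(-50,-30,30,45,55):
    m=(abs(a-s0)<8)&(abs(l)<30)&(z>40)&(z<60); print("handle",s0,m.sum(),np.median(l[m]).round(1),(np.percentile(l[m],[3,97])).round(1),z[m].max().round(1))
```

```text
86 [0, 0, 0, 0, 0, 6, 2, 1, 0, 0, 0, 0, 0, 0, 0, 0, 0, 0, 0, 0, 0, 0, 0, 0, 0, 0, 0, 0, 0, 7, 3, 2, 0, 0, 0, 0, 0, 0] along 7.7
100 [0, 0, 0, 0, 0, 21, 7, 3, 0, 0, 0, 0, 0, 0, 0, 0, 0, 0, 0, 0, 0, 0, 0, 0, 0, 0, 0, 0, 0, 18, 9, 4, 0, 0, 0, 0, 0, 0] along 5.8
115 [0, 0, 0, 0, 0, 15, 7, 3, 0, 0, 0, 0, 0, 0, 0, 0, 0, 0, 0, 0, 0, 0, 0, 0, 0, 0, 0, 0, 0, 21, 10, 3, 1, 0, 0, 0, 0, 0] along 8.6
handle -50 27 -4.7 [-11.1   6.3] 50.8
handle -30 28 -5.2 [-10.9   4.4] 50.0
handle 30 31 -4.6 [-10.8   5.8] 51.6
handle 45 33 -4.6 [-10.9   7.7] 49.6
handle 55 31 -5.6 [-10.9   5. ] 50.1
```

```bash
python3 - <<'E'
from h import *
from go import pose
p,R,s=pose()
u=np.array([.955,.296,0]); n=np.array([-.296,.955,0])
for c,b in(("scene",p),("top",p),("scene",p+[56.5,-160.5,0]),("top",p+[56.5,-160.5,0])):
    W=cloud(c,np.load(f"pics/{c}{'0' if c=='top' else 1}_d.npy")); q=(W-b); a=q@u; l=q@n; z=W[...,2]
    m=(abs(l)<20)&(z>38)&(z<60)&(a>-85)&(a<100); print(c,np.sort(a[m])[-6:].round(1), "lat mid",(np.percentile(l[m&(a>-50)],[5,50,95])).round(1))
E
python3 go.py down 535 277 40 107.2
```

```text
scene [71.6 71.8 72.3 72.5 72.7 73. ] lat mid [-11.   -5.    5.8]
top [65.3 65.5 65.8 67.6 67.6 67.7] lat mid [-8.5 -0.8  8.7]
scene [72.5 72.7 72.8 72.9 73.2 74.6] lat mid [-8.9 -1.8  7.6]
top [66.7 66.8 67.2 67.8 67.8 69.2] lat mid [-6.9  1.4 10.7]
t 2.13 F [0.2 0.2 0.9] w 87.7 grasp now [535.1 278.4  92.6]
rel [-0.13, -0.08, 5.25, 0.004, -0.001, 0.001] rows>= 1.3
```

```bash
python3 -m pendant '[[-0.1,-0.05,1.6,0,0,0],[-0.1,-0.05,3.2,0,0,0],[-0.1,-0.05,4.6,0,0,0],[-0.1,-0.05,5.2,0,0,0],[-0.1,-0.05,5.2,0,0,0]]'; python3 -m pendant '[[0,0,0,0,0,0],[0,0,0,0,0,0],[0,0,0,0,0,0],[0,0,0,0,0,0],[0,0,0,0,0,0],[0,0,0,0,0,0]]' 1;  python3 -m pendant '[[0,0,0,0,0,0],[0,0,0,0,0,0],[0,0,0,0,0,0]]'; python3 go.py down 535 277 40 107.2
```

```text
t: 2.55
ee_pos: [534.0, 277.6, 20.2]
tcp_rot: [179.9, -0.0, 107.3]
ft_force: [0.1, 0.2, -0.7]
width: 87.9
t: 3.05
ee_pos: [534.2, 277.6, 20.6]
tcp_rot: [179.9, -0.0, 107.3]
ft_force: [-0.2, 0.4, -0.2]
width: 51.2
t: 3.3
ee_pos: [534.2, 277.6, 20.7]
tcp_rot: [179.9, -0.1, 107.3]
ft_force: [-0.1, 0.3, -0.1]
width: 31.3
t 3.3 F [-0.1  0.3 -0.1] w 31.3 grasp now [534.2 277.6  39.7]
rel [-0.08, 0.05, -0.03, 0.002, -0.001, 0.002] rows>= 0.0
```

```bash
python3 -m pendant '[[0,0,0,0,0,0],[0,0,0,0,0,0],[0,0,0,0,0,0],[0,0,0,0,0,0]]'; python3 -m pendant '[[0,0,-0.5,0,0,0],[0,0,-1.5,0,0,0],[0,0,-3,0,0,0],[0,0,-5,0,0,0],[0,0,-8,0,0,0],[0,0,-11,0,0,0],[0,0,-14,0,0,0],[0,0,-17,0,0,0],[0,0,-19,0,0,0],[0,0,-20,0,0,0]]'; python3 go.py slot 0 90 120
```

```text
t: 3.63
ee_pos: [534.2, 277.7, 20.7]
tcp_rot: [179.9, -0.1, 107.3]
ft_force: [-1.1, 1.1, 0.1]
width: 17.3
t: 4.47
ee_pos: [534.7, 277.7, 225.8]
tcp_rot: [179.5, -0.1, 107.3]
ft_force: [0.6, 1.1, -1.0]
width: 17.4
t 4.47 F [ 0.6  1.1 -1. ] w 17.4 grasp now [534.6 277.7 244.8]
rel [-41.91, -10.54, 1.25, -0.594, -0.128, 0.395] rows>= 10.4
```

```bash
python3 -m pendant '[[-2,-0.5,0,-0.03,-0.006,0.02],[-5,-1.2,0,-0.07,-0.015,0.046],[-8.5,-2.1,0.2,-0.12,-0.026,0.08],[-12.2,-3.1,0.3,-0.17,-0.037,0.115],[-16,-4,0.4,-0.23,-0.05,0.15],[-19.8,-5,0.6,-0.285,-0.061,0.19],[-23.6,-5.9,0.7,-0.34,-0.073,0.225],[-27.4,-6.9,0.8,-0.39,-0.084,0.26],[-31.2,-7.8,0.9,-0.45,-0.097,0.3],[-34.5,-8.7,1.0,-0.5,-0.108,0.33]]';  python3 go.py slot 0 90 70
```

```text
t: 5.3
ee_pos: [553.7, -79.6, 214.0]
tcp_rot: [150.3, 1.0, 87.5]
ft_force: [0.1, 0.6, -1.3]
width: 17.4
t 5.3 F [ 0.1  0.6 -1.3] w 17.4 grasp now [544.3 -78.9 230.6]
rel [-7.47, 1.02, 5.71, -0.092, -0.019, 0.063] rows>= 2.3
```

```bash
python3 -m pendant '[[-2,0.3,1,-0.03,-0.006,0.02],[-4.5,0.6,2.5,-0.06,-0.013,0.042],[-6.5,0.9,4.5,-0.08,-0.017,0.055],[-7.3,1.0,5.5,-0.092,-0.019,0.063],[-7.47,1.02,5.7,-0.092,-0.019,0.063],[-7.47,1.02,5.7,-0.092,-0.019,0.063],[-7.47,1.02,5.7,-0.092,-0.019,0.063]]';  python3 go.py slot 0 90 70
python3 - <<'E'
from h import *
from go import *
from plant import capture
p,R,s=pose(); G=p-R.apply([0,0,19]); out=[]
for c,k in(("top",4.5),("scene",4.5)):
    im,d=capture(c); cv2.imwrite(f"pics/{c}2.png",im); np.save(f"pics/{c}2_d.npy",d)
    q=proj(c,world(RACK,[0,60,20]))[0]; o=(q-[44,55]).astype(int); a=im[o[1]:o[1]+120,o[0]:o[0]+88]; a=cv2.resize(a,None,fx=k,fy=k,interpolation=cv2.INTER_CUBIC)
    def seg(A,B,col):
        x=(proj(c,np.array([A,B]))-o+.5)*k; cv2.line(a,*[tuple(int(v) for v in y) for y in x],col,1)
    seg(G+R.apply([0,-122,0]),G+R.apply([0,70,0]),(0,255,0))
    for y in(83,97): seg(*world(RACK,[[-40,y,8],[40,y,8]]),(255,0,255))
    out.append(a)
cv2.imwrite("pics/g2.png",np.hstack(out))
E
```

```text
t: 5.88
ee_pos: [587.4, -156.2, 171.3]
tcp_rot: [145.0, -0.0, 83.9]
ft_force: [0.1, -1.0, -1.5]
width: 17.3
t 5.88 F [ 0.1 -1.  -1.5] w 17.3 grasp now [ 576.5 -155.   186.9]
rel [-0.05, -0.02, 0.06, -0.001, -0.0, 0.0] rows>= 0.0
```

View pics/g2.png

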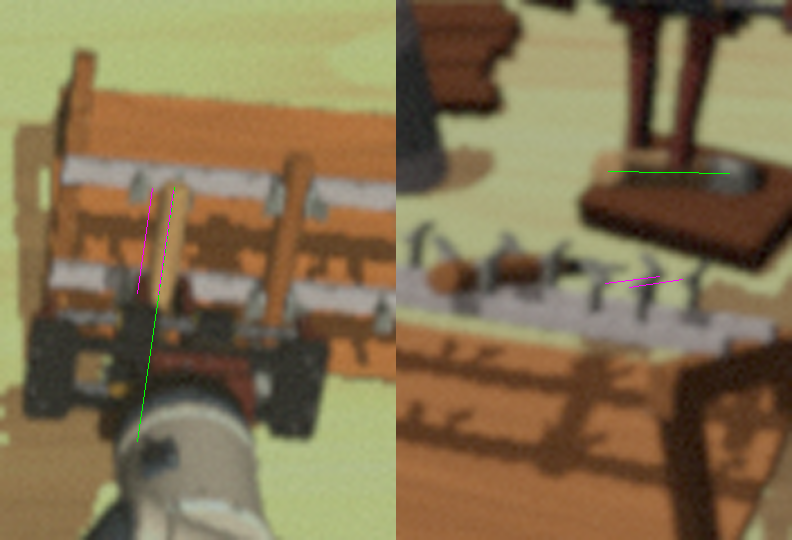

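Run:
```python
from h import *
from fit import world
out=[]; k=11
for name,c in(("scene0","scene"),("top0","top")):
  for ys in(90,-90):
    im=cv2.imread(f"pics/{name}.png")
    RK=[607,-246.5,129,-6.1]
    q=proj(c,world(RK,[0,ys,5]))[0]; o=(q-[17,13]).astype(int); a=cv2.resize(im[o[1]:o[1]+27,o[0]:o[0]+36],None,fx=k,fy=k,interpolation=cv2.INTER_CUBIC)
    if c=="top": pass
    for x,col in((-40,(255,0,255)),(40,(0,255,0))):
        for s in(-1,1):
            pts=[[x,ys+s*18,19],[x,ys+s*7,8],[x,ys+s*11,0],[x,ys+s*9,-10]]
            cv2.polylines(a,[((proj(c,world(RK,pts))-o+.5)*k).astype(int).reshape(-1,1,2)],False,col,1)
        for e in(-8,8): cv2.polylines(a,[((proj(c,world(RK,[[x+e,ys-40,-10],[x+e,ys+40,-10]]))-o+.5)*k).astype(int).reshape(-1,1,2)],False,col,1)
    out.append(a)
cv2.imwrite("pics/clips.png",np.vstack([np.hstack(out[:2]),np.hstack(out[2:])]))
```

```text
(no output)
```

View pics/clips.png

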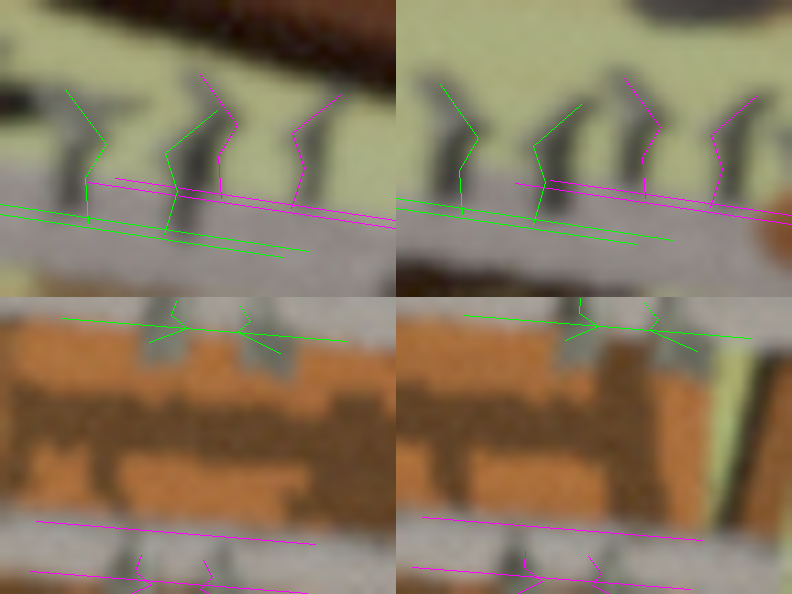

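```bash
sed -i 's/^RACK=.*/RACK=[607,-247,129,-6.1]/' go.py; python3 go.py slot 0 90 19
```

```text
t 5.98 F [ 0.5 -0.1 -0.6] w 17.5 grasp now [ 577.  -154.8  188. ]
rel [0.15, -0.15, 5.21, 0.001, -0.0, 0.001] rows>= 1.3
```

```bash
python3 -m pendant '[[0.15,-0.15,1.2,0,0,0],[0.15,-0.15,2.6,0,0,0],[0.15,-0.15,3.9,0,0,0],[0.15,-0.15,4.8,0,0,0],[0.15,-0.15,5.2,0,0,0],[0.15,-0.15,5.2,0,0,0]]';  python3 -m pendant '[[0,0,0.2,0,0,0],[0,0,0.4,0,0,0],[0,0,0.6,0,0,0],[0,0,0.8,0,0,0],[0,0,1.0,0,0,0]]'; python3 -m pendant '[[0,0,0.2,0,0,0],[0,0,0.4,0,0,0],[0,0,0.6,0,0,0],[0,0,0.6,0,0,0]]'; python3 go.py slot 0 90 0
```

```text
t: 6.48
ee_pos: [616.6, -157.0, 128.0]
tcp_rot: [145.0, 0.0, 84.0]
ft_force: [0.6, -0.1, -1.6]
width: 17.5
t: 6.9
ee_pos: [623.3, -158.2, 124.3]
tcp_rot: [144.7, 0.1, 84.0]
ft_force: [-7.8, 1.4, 8.7]
width: 17.4
t: 7.23
ee_pos: [627.5, -158.8, 121.6]
tcp_rot: [144.5, 0.1, 84.0]
ft_force: [-2.1, 1.1, 2.9]
width: 17.4
t 7.23 F [-2.1  1.1  2.9] w 17.4 grasp now [ 616.5 -157.6  137.1]
rel [0.02, -0.48, 0.66, 0.009, 0.001, 0.003] rows>= 0.2
```

```bash
python3 -m pendant '[[0,-0.2,0.25,0.003,0,0],[0,-0.4,0.5,0.006,0,0],[0,-0.5,0.7,0.009,0,0],[0,-0.5,0.8,0.009,0,0],[0,-0.5,0.8,0.009,0,0]]'; python3 go.py slot 0 90 0
```

```text
t: 7.65
ee_pos: [628.3, -158.8, 114.5]
tcp_rot: [144.9, 0.2, 84.0]
ft_force: [-10.4, 2.9, 11.6]
width: 17.3
t 7.65 F [-10.4   2.9  11.6] w 17.3 grasp now [ 617.4 -157.7  130. ]
rel [0.01, -0.13, 0.03, 0.001, 0.001, 0.003] rows>= 0.0
```

```bash
python3 -m pendant '[[0,-0.1,0.2,0,0,0],[0,-0.1,0.4,0,0,0],[0,-0.1,0.5,0,0,0],[0,-0.1,0.5,0,0,0]]'; python3 go.py slot 0 90 0; python3 -m pendant '[[0,0,0,0,0,0],[0,0,0,0,0,0],[0,0,0,0,0,0],[0,0,0,0,0,0],[0,0,0,0,0,0],[0,0,0,0,0,0]]' 0; python3 go.py slot 0 90 0
```

```text
t: 7.98
ee_pos: [628.8, -158.9, 114.3]
tcp_rot: [145.0, 0.2, 84.1]
ft_force: [-42.5, 8.9, 29.6]
width: 17.6
t 7.98 F [-42.5   8.9  29.6] w 17.6 grasp now [ 617.9 -157.8  129.9]
rel [0.01, -0.17, -0.01, 0.0, 0.002, 0.005] rows>= 0.0
t: 8.48
ee_pos: [628.5, -158.8, 113.1]
tcp_rot: [145.1, 0.2, 84.1]
ft_force: [-0.3, -0.1, 0.2]
width: 43.8
t 8.48 F [-0.3 -0.1  0.2] w 43.8 grasp now [ 617.7 -157.6  128.7]
rel [-0.0, -0.07, -0.09, -0.002, 0.001, 0.005] rows>= 0.0
```

```bash
python3 -m pendant '[[0,0,-0.6,0,0,0],[0,0,-1.8,0,0,0],[0,0,-3.5,0,0,0],[0,0,-6,0,0,0],[0,0,-9,0,0,0],[0,0,-12,0,0,0],[0,0,-13,0,0,0],[0,0,-13,0,0,0]]';  python3 go.py down 591.5 117.5 140 107.2
```

```text
t: 9.15
ee_pos: [554.8, -151.3, 225.0]
tcp_rot: [144.7, 0.4, 84.0]
ft_force: [0.7, -0.4, 0.7]
width: 43.9
t 9.15 F [ 0.7 -0.4  0.7] w 43.9 grasp now [ 543.9 -150.   240.5]
rel [27.18, -5.21, 8.84, 0.607, 0.131, -0.389] rows>= 7.0
```

```bash
python3 -m pendant '[[2.5,-0.5,0,0.06,0.013,-0.04],[5.5,-1.1,0.5,0.12,0.026,-0.08],[8.7,-1.7,1,0.19,0.04,-0.12],[12,-2.3,1.8,0.26,0.056,-0.17],[15.3,-3,2.8,0.33,0.07,-0.21],[18.6,-3.7,4,0.4,0.087,-0.26],[21.9,-4.3,5.5,0.47,0.1,-0.3],[24.5,-4.8,7.3,0.54,0.116,-0.35],[26.6,-5.1,8.4,0.59,0.127,-0.38],[27.18,-5.21,8.84,0.607,0.131,-0.389]]' -1; python3 -m pendant '[[0,0,0,0,0,0],[0,0,0,0,0,0]]'; python3 go.py down 591.5 117.5 80 107.2
python3 - <<'E'
from h import *
from go import *
from plant import capture
im,d=capture("top"); im2,d2=capture("scene"); cv2.imwrite("pics/top3.png",im); cv2.imwrite("pics/scene3.png",im2); np.save("pics/scene3_d.npy",d2)
a=cv2.resize(im[125:225,325:425],(500,500),interpolation=cv2.INTER_CUBIC); b=cv2.resize(im2[170:270,200:260],(300,500),interpolation=cv2.INTER_CUBIC)
cv2.imwrite("pics/g3.png",np.hstack([a,b]))
# handle height in panel frame vs knife
for n,D in(("scene",d2),("top",d)):
    W=cloud(n,D); R=Ro.from_euler('z',RACK[3],degrees=True)*Ro.from_euler('y',-35,degrees=True)
    q=(W-RACK[:3]).reshape(-1,3); q=R.inv().apply(np.nan_to_num(q,nan=9999))
    for y in(90,0):
        for x in(-55,-20,0,20,57):
            m=(abs(q[:,0]-x)<7)&(abs(q[:,1]-y)<14)&(abs(q[:,2])<40)&(q[:,2]>-8)
            if m.sum()>3: print(n,y,x,m.sum(),"y mid",np.percentile(q[m,1],[5,95]).mean().round(1),"z90",np.percentile(q[m,2],90).round(1))
        m=(abs(q[:,1]-y)<8)&(abs(q[:,2])<20)&(abs(q[:,0])<100)&(q[:,2]>-6); print(n,y,"x max",np.sort(q[m,0])[-5:].round(1))
E
```

```text
t: 9.98
ee_pos: [590.9, 120.9, 114.3]
tcp_rot: [-179.4, -0.2, 107.5]
ft_force: [0.8, -0.1, -0.0]
width: 88.2
t: 10.15
ee_pos: [589.9, 121.5, 110.0]
tcp_rot: [-179.1, -0.2, 107.5]
ft_force: [-0.0, -0.8, 0.1]
width: 87.8
t 10.15 F [-0.  -0.8  0.1] w 87.8 grasp now [590.2 121.6 129. ]
rel [-0.45, 0.11, 4.9, -0.016, -0.004, 0.006] rows>= 1.2
scene 90 -20 13 y mid 95.0 z90 9.3
scene 90 0 16 y mid 96.7 z90 7.8
scene 90 20 5 y mid 95.1 z90 7.9
scene 90 57 23 y mid 95.9 z90 9.2
scene 90 x max [74.9 75.  75.4 76.1 77.2]
scene 0 -20 18 y mid 5.6 z90 8.5
scene 0 0 19 y mid 6.4 z90 9.8
scene 0 20 5 y mid 7.8 z90 4.6
scene 0 57 22 y mid 5.2 z90 9.6
scene 0 x max [71.2 72.  72.5 73.1 74.1]
top 90 -55 25 y mid 90.2 z90 14.9
top 90 -20 24 y mid 89.5 z90 15.4
top 90 0 27 y mid 89.8 z90 14.0
top 90 20 26 y mid 89.6 z90 14.0
top 90 57 30 y mid 89.4 z90 14.2
top 90 x max [72.5 72.6 72.7 72.9 73.8]
top 0 -55 21 y mid 0.0 z90 15.4
top 0 -20 25 y mid 0.0 z90 14.4
top 0 0 26 y mid -0.5 z90 14.0
top 0 20 27 y mid -0.3 z90 15.3
top 0 57 28 y mid 0.2 z90 15.6
top 0 x max [67.9 68.4 68.6 69.4 69.5]
```

View pics/g3.png

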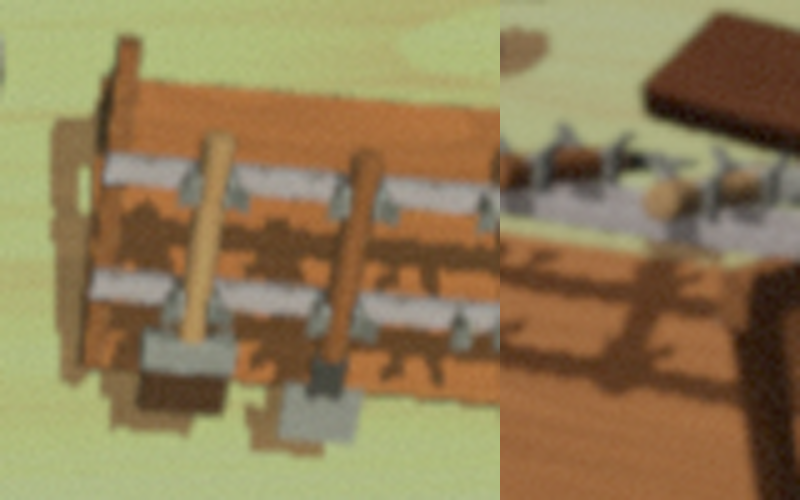

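```bash
python3 go.py down 594.5 119.5 40 107.2
```

```text
t 10.25 F [-0.3 -0.2 -0.6] w 87.6 grasp now [590.7 120.4 132.3]
rel [-0.24, 0.46, 9.22, -0.011, -0.003, 0.004] rows>= 2.2
```

```bash
python3 -m pendant '[[-0.2,0.3,2,-0.008,-0.002,0.003],[-0.24,0.46,4.5,-0.011,-0.003,0.004],[-0.24,0.46,6.5,-0.011,-0.003,0.004],[-0.24,0.46,8,-0.011,-0.003,0.004],[-0.24,0.46,8,-0.011,-0.003,0.004],[-0.24,0.46,8,-0.011,-0.003,0.004]]'; python3 go.py down 594.5 119.5 40 107.2
```

```text
t: 10.75
ee_pos: [594.1, 118.6, 33.6]
tcp_rot: [-180.0, 0.0, 107.1]
ft_force: [0.7, 0.4, 0.1]
width: 87.6
t 10.75 F [0.7 0.4 0.1] w 87.6 grasp now [594.1 118.6  52.6]
rel [0.07, 0.06, 1.26, -0.0, 0.0, -0.001] rows>= 0.3
```

```bash
python3 -m pendant '[[0.05,0.05,0.6,0,0,0],[0.05,0.05,1.2,0,0,0],[0.05,0.05,1.2,0,0,0]]'; python3 -m pendant '[[0,0,0,0,0,0],[0,0,0,0,0,0],[0,0,0,0,0,0],[0,0,0,0,0,0],[0,0,0,0,0,0],[0,0,0,0,0,0],[0,0,0,0,0,0],[0,0,0,0,0,0],[0,0,0,0,0,0],[0,0,0,0,0,0]]' 1;  python3 -m pendant '[[0,0,0,0,0,0],[0,0,0,0,0,0],[0,0,0,0,0,0],[0,0,0,0,0,0]]'; python3 go.py down 594.5 119.5 40 107.2
```

```text
t: 11.0
ee_pos: [594.5, 119.1, 21.6]
tcp_rot: [180.0, 0.0, 107.1]
ft_force: [-0.5, -0.7, -0.0]
width: 87.8
t: 11.83
ee_pos: [594.5, 119.1, 21.6]
tcp_rot: [180.0, 0.0, 107.1]
ft_force: [0.1, -1.0, -0.2]
width: 24.4
t: 12.17
ee_pos: [594.5, 119.3, 21.8]
tcp_rot: [180.0, -0.0, 107.1]
ft_force: [-0.9, 2.4, 0.6]
width: 16.2
t 12.17 F [-0.9  2.4  0.6] w 16.2 grasp now [594.5 119.3  40.8]
rel [0.01, 0.01, 0.08, 0.0, -0.0, -0.001] rows>= 0.0
```

```bash
python3 -m pendant '[[0,0,-0.5,0,0,0],[0,0,-1.5,0,0,0],[0,0,-3,0,0,0],[0,0,-5.5,0,0,0],[0,0,-9,0,0,0],[0,0,-13,0,0,0],[0,0,-17,0,0,0],[0,0,-21,0,0,0],[0,0,-23,0,0,0],[0,0,-24,0,0,0]]'; python3 go.py slot 0 -90 140
```

```text
t: 13.0
ee_pos: [595.3, 119.2, 267.8]
tcp_rot: [179.5, 0.1, 107.1]
ft_force: [0.8, -0.3, -1.6]
width: 16.0
t 13.0 F [ 0.8 -0.3 -1.6] w 16.0 grasp now [595.1 119.1 286.8]
rel [-40.87, -19.62, 3.87, -0.594, -0.124, 0.392] rows>= 10.9
```

```bash
python3 -m pendant '[[-2,-1,0,-0.03,-0.006,0.02],[-5,-2.4,0,-0.07,-0.015,0.046],[-8.4,-4.1,0,-0.12,-0.026,0.08],[-11.9,-5.8,0.1,-0.17,-0.037,0.115],[-15.4,-7.5,0.2,-0.23,-0.05,0.15],[-18.9,-9.2,0.3,-0.285,-0.061,0.19],[-22.4,-10.9,0.6,-0.34,-0.073,0.225],[-25.9,-12.5,1,-0.39,-0.084,0.26],[-29.4,-14.1,1.6,-0.45,-0.097,0.3],[-32.7,-15.7,2.2,-0.5,-0.108,0.33]]';  python3 go.py slot 0 -90 70
```

```text
t: 13.83
ee_pos: [540.5, -241.4, 243.9]
tcp_rot: [150.3, 1.2, 87.3]
ft_force: [0.9, -0.3, -1.6]
width: 16.4
t 13.83 F [ 0.9 -0.3 -1.6] w 16.4 grasp now [ 531.1 -240.7  260.4]
rel [-8.9, -0.92, 8.1, -0.092, -0.015, 0.061] rows>= 2.9
```

```bash
python3 -m pendant '[[-2.5,-0.3,1,-0.03,-0.005,0.02],[-5.5,-0.6,2.5,-0.06,-0.01,0.042],[-7.8,-0.8,4.5,-0.08,-0.013,0.055],[-8.8,-0.9,6.5,-0.092,-0.015,0.061],[-8.9,-0.92,7.8,-0.092,-0.015,0.061],[-8.9,-0.92,8.1,-0.092,-0.015,0.061],[-8.9,-0.92,8.1,-0.092,-0.015,0.061],[-8.9,-0.92,8.1,-0.092,-0.015,0.061]]'
python3 - <<'E'
from h import *
from go import *
from plant import capture
p,Rt,s=pose(); R=Ro.from_euler('z',RACK[3],degrees=True)*Ro.from_euler('y',-35,degrees=True)
print("grasp in panel",R.inv().apply(p-Rt.apply([0,0,19])-RACK[:3]).round(1))
for n in("scene","top"):
    im,D=capture(n); cv2.imwrite(f"pics/{n}4.png",im)
    W=cloud(n,D); q=R.inv().apply(np.nan_to_num((W-RACK[:3]).reshape(-1,3),nan=9999))
    for y,z0 in((-90,70),(0,0),(90,0)):
        for x in(57,):
            m=(abs(q[:,0]-x)<8)&(abs(q[:,1]-y)<20)&(abs(q[:,2]-z0)<25)&(q[:,2]>z0-8)
            if m.sum()>3: print(n,y,x,m.sum(),"y mid",np.percentile(q[m,1],[5,95]).mean().round(1),"z90",np.percentile(q[m,2],90).round(1))
        m=(abs(q[:,1]-y)<10)&(abs(q[:,2]-z0)<22)&(abs(q[:,0])<100)&(q[:,2]>z0-6); print(n,y,"x max",np.sort(q[m,0])[-5:].round(1))
E
python3 go.py slot 0 -90 20
```

```text
t: 14.5
ee_pos: [568.8, -332.3, 171.7]
tcp_rot: [145.0, 0.0, 84.0]
ft_force: [0.1, 0.0, -0.6]
width: 16.4
grasp in panel [  0.8 -88.9  70.5]
scene -90 57 28 y mid -84.5 z90 78.6
scene -90 x max [71.4 71.4 71.5 71.9 72.3]
scene 0 57 29 y mid 6.9 z90 9.9
scene 0 x max [70.8 71.  71.6 71.7 72.5]
scene 90 57 30 y mid 98.2 z90 9.7
scene 90 x max [75.  75.3 75.7 75.8 76. ]
top -90 57 37 y mid -88.7 z90 84.7
top -90 x max [70.3 71.  71.4 71.4 71.5]
top 0 57 36 y mid -0.1 z90 14.6
top 0 x max [68.3 68.7 69.4 69.8 70.1]
top 90 57 34 y mid 89.3 z90 14.9
top 90 x max [72.3 72.5 72.7 72.8 73.6]
t 14.6 F [-0.  -0.1 -1.6] w 16.6 grasp now [ 558.2 -331.5  188.5]
rel [-0.07, -0.19, 5.15, 0.002, 0.001, 0.002] rows>= 1.2
```

```bash
python3 -m pendant '[[-0.08,-0.19,1.2,0.002,0.001,0.002],[-0.08,-0.19,2.6,0.002,0.001,0.002],[-0.08,-0.19,3.9,0.002,0.001,0.002],[-0.08,-0.19,4.8,0.002,0.001,0.002],[-0.08,-0.19,5.15,0.002,0.001,0.002],[-0.08,-0.19,5.15,0.002,0.001,0.002]]'; python3 go.py slot 0 -90 0;  python3 -m pendant '[[0,0,0.2,0,0,0],[0,-0.05,0.4,0,0,0],[0,-0.1,0.6,0,0,0],[0,-0.2,0.8,0,0,0],[0,-0.3,1.0,0,0,0],[0,-0.3,1.2,0,0,0]]'; python3 go.py slot 0 -90 0
```

```text
t: 15.1
ee_pos: [596.9, -336.3, 128.7]
tcp_rot: [145.1, -0.0, 83.9]
ft_force: [0.1, 0.0, -1.5]
width: 16.3
t 15.1 F [ 0.1  0.  -1.5] w 16.3 grasp now [ 586.1 -335.1  144.2]
rel [-0.02, 0.07, 1.9, -0.001, -0.001, 0.0] rows>= 0.5
t: 15.6
ee_pos: [602.7, -337.7, 121.7]
tcp_rot: [144.7, 0.1, 83.9]
ft_force: [-3.1, 1.2, 4.8]
width: 16.2
t 15.6 F [-3.1  1.2  4.8] w 16.2 grasp now [ 591.8 -336.5  137.2]
rel [0.07, -0.02, 1.0, 0.005, 0.002, 0.002] rows>= 0.2
```

```bash
python3 -m pendant '[[0.03,0,0.25,0.003,0,0],[0.05,-0.1,0.5,0.005,0,0],[0.05,-0.2,0.75,0.005,0,0],[0.05,-0.25,1.0,0.005,0,0],[0.05,-0.25,1.2,0.005,0,0],[0.05,-0.25,1.2,0.005,0,0]]'; python3 go.py slot 0 -90 0
```

```text
t: 16.1
ee_pos: [606.9, -337.8, 114.9]
tcp_rot: [144.9, 0.2, 84.0]
ft_force: [-27.3, 9.4, 21.8]
width: 16.4
t 16.1 F [-27.3   9.4  21.8] w 16.4 grasp now [ 596.1 -336.6  130.5]
rel [0.03, 0.03, 0.2, 0.001, 0.002, 0.004] rows>= 0.0
```

```bash
python3 -m pendant '[[0,0,0.2,0,0,0],[0,0,0.4,0,0,0],[0,0,0.4,0,0,0]]'; python3 go.py slot 0 -90 0; python3 -m pendant '[[0,0,0,0,0,0],[0,0,0,0,0,0],[0,0,0,0,0,0],[0,0,0,0,0,0],[0,0,0,0,0,0],[0,0,0,0,0,0]]' 0; python3 go.py slot 0 -90 0; python3 -m pendant '[[0,0,-0.6,0,0,0],[0,0,-1.8,0,0,0],[0,0,-3.5,0,0,0],[0,0,-6,0,0,0],[0,0,-9,0,0,0],[0,0,-12,0,0,0],[0,0,-15,0,0,0],[0,0,-18,0,0,0],[0,0,-20,0,0,0],[0,0,-20,0,0,0]]'
cat > chk.py <<'E'
from h import *
from go import *
from plant import capture
import sys
R=Ro.from_euler('z',RACK[3],degrees=True)*Ro.from_euler('y',-35,degrees=True); k=sys.argv[1]; ims=[]
for n in("scene","top"):
    im,D=capture(n); ims.append(im); cv2.imwrite(f"pics/{n}{k}.png",im)
    W=cloud(n,D); q=R.inv().apply(np.nan_to_num((W-RACK[:3]).reshape(-1,3),nan=9999))
    for y in(90,0,-90):
        o=[]
        for x in(-57,-20,0,20,57):
            m=(abs(q[:,0]-x)<8)&(abs(q[:,1]-y)<14)&(abs(q[:,2])<30)&(q[:,2]>-8)
            o.append((x,int(m.sum()),np.percentile(q[m,1],[5,95]).mean().round(1),np.percentile(q[m,2],[75,90]).round(1).tolist()) if m.sum()>3 else (x,0))
        m=(abs(q[:,1]-y)<10)&(abs(q[:,2])<22)&(abs(q[:,0])<100)&(q[:,2]>-6); print(n,y,o,"xmax",np.sort(q[m,0])[-4:-1].mean().round(1))
a=cv2.resize(ims[1][125:225,325:445],None,fx=3.75,fy=3.75,interpolation=cv2.INTER_CUBIC); b=cv2.resize(ims[0][185:245,135:265],None,fx=6,fy=6,interpolation=cv2.INTER_CUBIC)
h=np.zeros((735,780,3),np.uint8); h[:375,:450]=a; h[375:]=b; cv2.imwrite(f"pics/g{k}.png",cv2.resize(h,(636,600)))
E
python3 chk.py 5
```

```text
t: 16.35
ee_pos: [607.0, -337.8, 114.9]
tcp_rot: [145.1, 0.3, 84.1]
ft_force: [-35.1, 12.0, 22.8]
width: 16.7
t 16.35 F [-35.1  12.   22.8] w 16.7 grasp now [ 596.2 -336.6  130.4]
rel [0.03, 0.02, 0.19, -0.002, 0.002, 0.006] rows>= 0.1
t: 16.85
ee_pos: [607.1, -337.6, 114.0]
tcp_rot: [145.1, 0.2, 84.1]
ft_force: [0.2, -0.0, 0.4]
width: 43.1
t 16.85 F [ 0.2 -0.   0.4] w 43.1 grasp now [ 596.3 -336.4  129.6]
rel [0.01, 0.07, 0.12, -0.002, 0.001, 0.006] rows>= 0.1
t: 17.68
ee_pos: [492.5, -326.1, 285.7]
tcp_rot: [144.7, 0.7, 84.1]
ft_force: [0.2, 0.1, 0.6]
width: 43.8
scene 90 [(-57, 15, np.float64(92.3), [8.6, 9.3]), (-20, 17, np.float64(94.8), [7.8, 9.7]), (0, 16, np.float64(96.7), [4.9, 7.7]), (20, 7, np.float64(96.0), [4.1, 7.2]), (57, 26, np.float64(95.6), [7.6, 9.5])] xmax 75.7
scene 0 [(-57, 0), (-20, 19, np.float64(5.0), [7.7, 9.5]), (0, 19, np.float64(6.7), [6.2, 7.8]), (20, 7, np.float64(7.4), [4.4, 6.4]), (57, 25, np.float64(5.7), [7.7, 9.8])] xmax 71.7
scene -90 [(-57, 8, np.float64(-80.7), [4.8, 8.4]), (-20, 24, np.float64(-84.0), [8.0, 10.1]), (0, 24, np.float64(-85.0), [6.8, 9.8]), (20, 14, np.float64(-82.4), [4.2, 6.6]), (57, 29, np.float64(-84.9), [7.5, 10.0])] xmax 70.7
top 90 [(-57, 27, np.float64(89.5), [12.8, 15.4]), (-20, 30, np.float64(89.5), [13.5, 14.1]), (0, 30, np.float64(90.0), [12.5, 13.9]), (20, 30, np.float64(89.6), [11.6, 14.5]), (57, 34, np.float64(89.5), [12.8, 14.0])] xmax 72.7
top 0 [(-57, 27, np.float64(0.2), [12.2, 13.7]), (-20, 31, np.float64(0.2), [13.6, 15.7]), (0, 31, np.float64(0.4), [13.3, 13.7]), (20, 29, np.float64(0.5), [13.0, 14.7]), (57, 31, np.float64(-0.0), [13.3, 14.6])] xmax 68.3
top -90 [(-57, 28, np.float64(-89.6), [13.7, 15.3]), (-20, 31, np.float64(-89.7), [14.1, 15.4]), (0, 34, np.float64(-89.7), [12.7, 14.3]), (20, 34, np.float64(-89.8), [13.2, 14.5]), (57, 33, np.float64(-89.9), [11.2, 12.2])] xmax 68.1
```

View pics/g5.png

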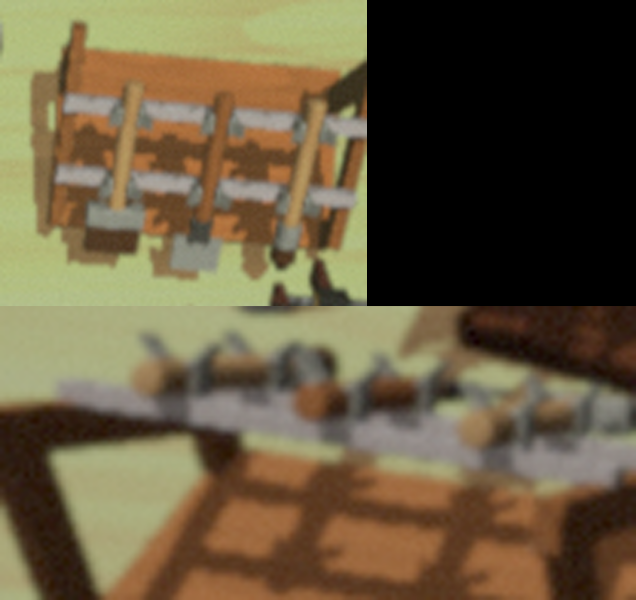

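Run:
```python
from h import *
from plant import finish_job, monitor
a=cv2.blur(cv2.imread("pics/scene0.png"),(3,3)).astype(int);b=cv2.blur(cv2.imread("pics/scene5.png"),(3,3)).astype(int)
m=(abs(a-b).max(2)>40).astype(np.uint8); n,_,st,_=cv2.connectedComponentsWithStats(m)
print([s.tolist() for s in st[1:] if s[4]>15])
s=monitor.get_state(); print(s["t"],s["width"],s["ft_force"].round(1)); finish_job()
```

```text
[[182, 0, 31, 33, 727], [244, 0, 20, 17, 245], [263, 0, 20, 9, 130], [286, 0, 7, 6, 36], [321, 0, 28, 10, 181], [378, 0, 17, 5, 59], [407, 0, 14, 6, 54], [441, 0, 8, 12, 61], [530, 0, 27, 8, 166], [480, 5, 5, 10, 26], [282, 10, 3, 8, 23], [271, 15, 5, 5, 19], [379, 14, 9, 7, 38], [397, 15, 18, 9, 121], [208, 20, 6, 4, 17], [351, 24, 40, 72, 1055], [202, 38, 8, 6, 29], [184, 41, 13, 3, 34], [341, 40, 6, 5, 16], [181, 46, 28, 9, 121], [514, 46, 27, 7, 101], [494, 54, 58, 64, 1116], [349, 59, 2, 13, 22], [190, 61, 5, 7, 25], [182, 68, 10, 7, 47], [160, 74, 69, 47, 1223], [334, 74, 18, 14, 78], [320, 82, 8, 5, 20], [489, 82, 9, 31, 127], [307, 85, 4, 6, 17], [314, 90, 16, 8, 81], [328, 93, 26, 33, 474], [252, 93, 124, 85, 2096], [304, 103, 23, 21, 185], [377, 115, 15, 5, 50], [386, 123, 30, 14, 169], [378, 138, 9, 3, 19], [413, 141, 77, 30, 883], [338, 142, 61, 22, 762], [241, 177, 7, 7, 28], [217, 184, 17, 16, 128], [198, 193, 6, 7, 29], [165, 196, 9, 12, 68], [177, 196, 14, 8, 78], [193, 196, 4, 7, 21], [387, 197, 21, 21, 255], [231, 202, 11, 16, 90], [256, 203, 13, 9, 85], [245, 204, 9, 10, 61], [338, 207, 11, 17, 99], [404, 207, 8, 6, 35], [202, 214, 9, 9, 42], [404, 216, 9, 10, 54], [345, 224, 8, 10, 55], [404, 225, 10, 14, 56], [195, 227, 7, 10, 45], [257, 237, 4, 7, 20], [354, 249, 7, 6, 30], [417, 250, 7, 4, 22], [356, 259, 7, 6, 38]]
17.7833 43.97612589736812 [-0.3  0.  -0.6]
the job is handed in; nothing more can be done
```

Both brushes are in the rack with their bristles down the slope: the wide flat brush in the left clip pair and the round brush in the right. I handed the job in at 17.8 s with the gripper open and clear of everything.

- **Pressed home:** both brushes came to a hard stop on the rails, at about 52 N for the wide one and 43 N for the round one. In both cameras the two handles then lay level with the fixed knife's handle to within the depth noise of about 2 mm. They sit sideways within about 1 mm of their slots by the top camera.
- **Along the slope:** the round brush sits within about 1 mm of the knife. The wide brush sits about 4 mm further up the slope than the knife, but the middle of its handle is still between the rails. I left it there rather than risk disturbing it.
- **Cameras disagreed:** the scene camera read sideways positions about 5–6 mm off, but it did so for the knife too, so I took that as camera error. The two cameras also put the handle tops about 5 mm apart in height, the knife's included.
- **Rest of the bench:** comparing the scene pictures from before and after, the differences I saw were where the brushes had been and now are, the arm, and shadows. The seam roller, the green and orange look-alikes and the other bench items showed no change.

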